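Close the pump tray, draw out the valve tray

TASK

Two low slide-out trays stand on the bench, one with a blue-capped pump, one with a brass solenoid valve. First push the pump's tray, which was left part open, fully home; then hook a fingertip behind the front lip of the valve's tray and draw it out all the way to its stop. Use only the fingertips: do not pinch a lip, do not touch or lift the valve or the pump in the trays, and leave the other things on the bench where they are.

Things in the scene. Friction and masses are not known exactly. Their poses are not given: they have to be found in the camera images.
- valve_lip (a point): Middle of the inner upper edge of the front lip of the tray with the solenoid valve. Upright aluminium lip, 94 mm wide, 6 mm thick, top 44 mm above the bench, 32 mm above the tray's floor. x points from the lip into the tray (which draws out along -x), y along the lip, z up. Behind the lip is an empty finger space 50 mm deep, 88 mm wide, floor 12 mm above the bench, then a 10 mm high bar, then the load.
- pump_lip (a point): Middle of the inner upper edge of the front lip of the tray with the pump. Upright aluminium lip, 94 mm wide, 6 mm thick, top 44 mm above the bench, 32 mm above the tray's floor. x points from the lip into the tray (which draws out along -x), y along the lip, z up. Behind the lip is an empty finger space 50 mm deep, 88 mm wide, floor 12 mm above the bench, then a 10 mm high bar, then the load.
- valve_tray (a joint): How far the valve's tray is drawn out, m: 0 fully home, 0.070 at the outer stop. Starts 0 to 15 mm open. Sliding friction about 2.5 N; it stays where it is left. Tray walls end 27 mm above the bench. The runner frame round it (107 mm wide, 24 mm high at the sides, 30 mm at the back, open at the front) is fixed; only the tray slides.
- pump_tray (a joint): The same for the pump's tray (an identical slide); it starts 36 to 54 mm open.
- valve_center (a point): Centre, half-way up, of the brass solenoid valve with black coil (49x62x64 mm) that stands loose in its tray, 75 to 100 mm behind the lip. Another like it stands on the bench and is not part of the job.
- pump_center (a point): Centre, half-way up, of the dosing pump with blue cap (78x46x50 mm, long side across the tray, top 50 mm above the tray's floor) that lies loose in the other tray, 75 to 100 mm behind the lip.
- valve: The same solenoid valve; origin under its centre, z up.
- pump: The same pump; origin under its centre, z up.
- valve_lip_back: The inner half of the lip of the valve's tray; origin on the bench under the tray's middle, 54 mm behind the lip's inner face, axes as the tray's.
- valve_lip_front: The outer half of the lip of the valve's tray; origin on the bench under the tray's middle, 54 mm behind the lip's inner face, axes as the tray's.
- pump_lip_back: The inner half of the lip of the pump's tray; origin on the bench under the tray's middle, 54 mm behind the lip's inner face, axes as the tray's.
- pump_lip_front: The outer half of the lip of the pump's tray; origin on the bench under the tray's middle, 54 mm behind the lip's inner face, axes as the tray's.
- spare_valve: Loose solenoid valve on the bench, 49x62x64 mm; not part of the job. Origin under its centre.
- elec_tape: Roll of tape, 65 mm across, 19 mm high; not part of the job. Origin under its centre.
- screwdriver: Screwdriver, 183 mm long; not part of the job. Origin under its centre.
- hex_keys: Folding hex-key set, 62x20x20 mm; not part of the job. Origin under its centre.
- bean_jar: Jar, 62 mm across, 78 mm high; not part of the job. Origin under its centre.
- fitting: Push-in fitting standing on end, 39 mm high, 19 mm wide; not part of the job. Origin under its centre.
Not all that is in view belongs to the job. Leave any white look-alike of the pump alone.

How it is judged:
On the way, in this order (a step that is already met when the one before it is completed fails the run):
1. the pump's tray is pushed fully home while the valve's tray is still in (value of joint pump_tray below 0.005 m and value of joint valve_tray below 0.03 m), for 0.1 s.
2. the valve's tray is drawn out to its stop (value of joint valve_tray above 0.063 m), for 0.2 s.
At the end, for the whole second after the job is handed in: The valve's tray is out at its stop (within 7 mm of 70 mm), the pump's tray is home (within 5 mm), and valve and pump stand upright and at rest in their trays (value of joint valve_tray above 0.063 m and value of joint pump_tray below 0.005 m and angle between each of valve, pump's own z axis and vertical below 0.2 rad and x of valve_center in the frame of valve_lip between 0.05 and 0.125 m and y of valve_center in the frame of valve_lip between -0.045 and 0.045 m and linear speed of each of valve, pump below 0.02 m/s and x of pump_center in the frame of pump_lip between 0.05 and 0.125 m and y of pump_center in the frame of pump_lip between -0.045 and 0.045 m); the robot touches nothing.
It fails at once if the robot touched the valve or the pump in the trays (contact force between any of the fingers, the arm and valve above 1 N or contact force between any of the fingers, the arm and pump above 1 N).
It fails at once if the valve or the pump was lifted (height (world z) of any of valve_center, pump_center above 0.065 m).
It fails at once if the valve or the pump tipped over (angle between any of valve, pump's own z axis and vertical above 0.5 rad).
It fails at once if a tray's lip was pinched between the fingers ((contact force between the fingers and valve_lip_front above 2 N and contact force between the fingers and valve_lip_back above 2 N) or (contact force between the fingers and pump_lip_front above 2 N and contact force between the fingers and pump_lip_back above 2 N)).
It fails at once if another thing on the bench was moved more than 30 mm (distance of any of spare_valve, elec_tape, screwdriver, hex_keys, bean_jar, fitting from where it was at the start of the episode above 0.03 m).
It also fails if it takes over 48 s, if anything falls off the work surface, if the arm or the gripper's body presses on something with over 40 N, if the wrist force passes 120 N, or if a joint passes its speed limit or range.

ROBOT

A 6-joint arm with a two-finger parallel gripper is mounted at the origin on a cart in front of the work surface, level with it; the furniture and walls round the work are solid. World frame = base frame: x ahead of the robot, y to its left, z up, the work surface at z = 0. Lengths are in m, angles in rad, forces in N, time in s.
With the tool pointing down it reaches from about 0.325 to 0.9 m from the base axis. Payload 3.5 kg.
Tool frame: the origin (TCP) lies between the finger pads; the fingertips stand 11 mm ahead of it and the grasp point (between the pads) lies 8 mm behind it; z points along the fingers, y is the line along which they close (so a half turn about z gives the same grasp; the last joint's range is limited). The gripper opens to 85 mm and grips with 20 to 120 N. Pads are 22 mm wide; open, the fingers measure 114 mm over their backs; the gripper's body (76 mm by 85 mm) begins 54 mm behind the grasp point. The pads swing forward as they close: fully open they stand 13 mm farther back than shut.
Start: joints at [1.213, 0.276, -0.026, 1.268, 0, 1.467], TCP at [0.158, 0.605, 0.242] pointing down, gripper open.
Joint ranges: [-3.12, 3.12], [-0.85, 1.88], [-1.08, 1.24], [-1.95, 2.15], [-1.57, 1.53], [-3.14, 3.14]. Speed limits (rad/s): [2.57, 2.57, 3.14, 3.14, 3.14, 3.14].

INTERFACE

Orientations are given as [roll, pitch, yaw] about the fixed x, y, z axes, in that order (R = Rz(yaw) Ry(pitch) Rx(roll)).
In Python, from plant import bot, viewer gives the robot as it stands.
- The arm moves only by the tool servo_tool, never from a script. Its argument "series" is text: rows parted by semicolons, each of 5 numbers parted by spaces: the shift along the world's x, y, z scaled (see below), then the turn about the world's z scaled (see below), then the opening, from -1 (shut) to 1 (fully open). In form: tx ty tz yaw grip; .... A call has 1 to 5 rows; each row shifts and turns the commanded pose from where the row before left it; what a row does not reach is not made up. The controller multiplies each number of a shift by 0.025 m and each number of a turn by 6 degrees. A row lasts 1/12 s, in which the tool goes at most 41.7 mm and 7.16 degrees, less where a joint would pass 70% of its speed; a pose out of reach is approached as far as the arm can. A call with a number of a shift or a turn outside -1 to 1 is refused whole. A call with a gripper value outside its range is refused whole. The fingers move at their own pace and stop on an object; "newtons" is the grip in N (left out, the last holds). Time passes only in rows, so rows that do not move let the fingers close. It gives the time, the measured TCP pose, the force, the opening and the grip force at its end, in the units of the state.
- bot.sense(): the state, without advancing time (a new reading comes with each control period).
- viewer.read_camera(name): name is "side" or "top" or "wrist"; returns a dict with "frame" (480x640x3 uint8, red, green, blue), "camera_matrix" (3x3 intrinsics, pixels), "dist" ([k1, k2, p1, p2, k3] as OpenCV has them; the pictures are not rectified), "xyz" and "rotation" of the camera in the world. Camera axes: x right, y up, looking along -z (the intrinsics and any distortion apply to the point x, -y, -z); pixel columns grow to the right and rows downward; lengths in m; the calibration is good to about 2 mm. A picture is of the moment at which its call begins. There is no depth.
- bot.finish_job(): hands the job in; it is judged then, once.
Trained networks look in the newest picture that a camera, given by its name, has taken for a name from the list of things; names that differ only in an ending like _2 or _b are one class to them, and where a whole thing is asked for, a point or a joint stands for the part that bears it (a point fixed in the world has none). Each returns a list of dicts, best first, with "score" (0 to 1); they miss things now and then, are a little off and sometimes report something else, mostly with a low value. They report only what shows in the picture. A call takes as long as a camera call. They do not tell look-alikes from the thing itself.
- viewer.recognise(camera, thing): "location" ([column, row] in pixels, amid what is visible of it).
- viewer.landmark_of(camera, thing): "location" ([column, row] in pixels: a listed point, or the origin of a listed thing).
The state is a dict: "clock": time; "q": joint angles; "qd": joint speeds; "effort": joint torques, N m; "tool_pos": TCP position; "tcp_rot": TCP orientation; "ft_force": force on the tool from outside, world axes, zero at the start; "wrist_torque": the same for the moment, N m; "finger_gap": finger opening in m; "finger_force": force on a finger pad.
Only numpy, scipy, OpenCV 4.12 (cv2) and the standard library are available. Lean on these libraries where they do the work, as an engineer would, in place of code of your own. Each camera call takes 0.05 s, during which the arm holds its last target. There are 200 camera calls.

## Working session

There is one attempt and no reset: what is moved stays moved. The work goes in short steps, Python scripts to look and compute and a tool call to move; the robot and the scene stay as the last step left them, time stands still between calls to the robot, and variables do not carry over. Pictures are saved under pics/ and viewed, at most 10 in all, crops included, and the job is handed in when it is done.

Besides the shell and the picture viewer there is one more tool, called in YAML: its name, and indented under it one key for each argument. servo_tool: Moves the arm, as the interface text tells. Its arguments: {"type":"object","properties":{"series":{"type":"string"},"newtons":{"type":"number"}},"required":["series"]}

```bash
mkdir -p pics; cat > h.py <<'E'
import numpy as np, cv2
from plant import bot, viewer
def cam(n,save=None):
    c=viewer.read_camera(n)
    if save: cv2.imwrite('pics/'+save,c['frame'][:,:,::-1])
    return c
def ray(c,px):
    p=cv2.undistortPoints(np.array([[px]],float),np.array(c['camera_matrix'],float),np.array(c['dist'],float))[0,0]
    return np.array(c['xyz']),np.array(c['rotation'])@np.array([p[0],-p[1],-1])
def at(c,px,z):
    o,d=ray(c,px); return (o+d*(z-o[2])/d[2]).round(4)
E
python3 - <<'E'
from h import *
for n in ['top','side']:
    c=cam(n,n+'0.png')
    print(n,c['xyz'])
    for t,z in [('valve_lip',.044),('pump_lip',.044),('valve_center',.044),('pump_center',.037)]:
        for r in viewer.landmark_of(n,t)[:4]: print(t,round(r['score'],2),np.round(r['location']),at(c,r['location'],z))
print(bot.sense())
E
```

```text
top [ 0.47085566 -0.12753326  0.88773324]Traceback (most recent call last):
  File "<stdin>", line 6, in <module>
  File "h.py", line 11, in at
    o,d=ray(c,px); return (o+d*(z-o[2])/d[2]).round(4)
                                        ~^^^
IndexError: invalid index to scalar variable.
```

```bash
sed -i 's/^from plant/from scipy.spatial.transform import Rotation\nfrom plant/; s/np.array(c\[.rotation.\])@/Rotation.from_euler("xyz",c["rotation"]).as_matrix()@/' h.py
python3 - <<'E'
from h import *
for n in ['top','side']:
    c=cam(n,n+'0.png')
    print(n,c['xyz'],c['rotation'])
    for t,z in [('valve_lip',.044),('pump_lip',.044),('valve_center',.044),('pump_center',.037)]:
        for r in viewer.landmark_of(n,t)[:4]: print(t,round(r['score'],2),np.round(r['location']),at(c,r['location'],z))
print(bot.sense())
E
```

```text
top [ 0.47085566 -0.12753326  0.88773324] [ 0.07618097  0.01211598 -1.59253526]
valve_lip 0.94 [248. 246.] [0.5204 0.0062 0.044 ]
pump_lip 0.95 [371. 267.] [ 0.4809 -0.2011  0.044 ]
valve_center 0.91 [240. 199.] [0.6013 0.0189 0.044 ]
valve_center 0.68 [245. 201.] [0.5967 0.0111 0.044 ]
pump_center 0.93 [413. 124.] [ 0.7265 -0.2809  0.037 ]
pump_center 0.68 [368. 214.] [ 0.5715 -0.1996  0.037 ]
pump_center 0.42 [219. 333.] [0.3751 0.0585 0.037 ]
side [0.4025865  0.55290177 0.59033694] [ 0.94313088 -0.0103745  -2.91554213]
valve_lip 0.78 [324. 308.] [0.5219 0.0062 0.044 ]
pump_lip 0.93 [363. 243.] [ 0.4865 -0.1968  0.044 ]
pump_lip 0.51 [414. 302.] [ 0.3728 -0.0465  0.044 ]
valve_center 0.64 [277. 308.] [0.6004 0.0231 0.044 ]
pump_center 0.93 [321. 238.] [ 0.5748 -0.203   0.037 ]
pump_center 0.74 [261. 214.] [ 0.7297 -0.2653  0.037 ]
{'clock': 0.65, 'q': array([ 1.21261308e+00,  2.76371937e-01, -2.63767696e-02,  1.26802127e+00,
       -6.67335399e-06,  1.46741365e+00]), 'qd': array([-2.09307479e-05, -1.04456588e-03,  8.09911680e-04, -1.22330407e-03,
       -1.03123631e-03, -4.54675872e-04]), 'effort': array([-7.25069331e-04, -4.45251131e+01,  2.95434612e+01,  9.36893994e-04,
       -1.86311004e-04,  1.44336570e-05]), 'tool_pos': array([0.15753399, 0.60482141, 0.24234171]), 'tcp_rot': array([3.14156713e+00, 9.35723561e-06, 2.88679209e+00]), 'ft_force': array([-0.91519034,  0.2732107 , -0.30132583]), 'wrist_torque': array([ 0.02649731, -0.06816823,  0.01341082]), 'finger_force': 0.0, 'finger_gap': 0.0853938539558052}
```

View pics/top0.png

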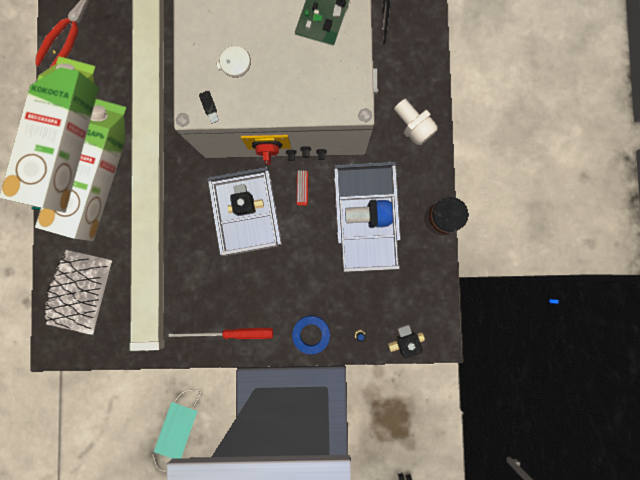

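View pics/side0.png

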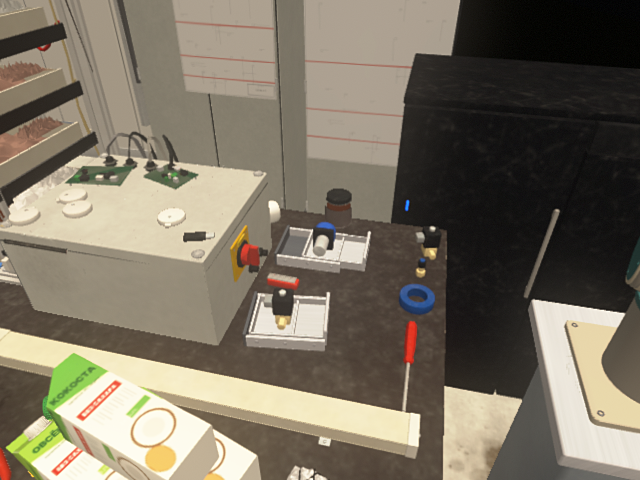

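Pump tray: lip (371,267), with the blue-capped pump at (370,214). The white look-alike at (413,120) doesn't fit. Valve tray: lip (248,246), valve in the tray at (243,201). The spare valve stands loose at (406,342). I'll confirm in one enlarged crop.

```bash
python3 - <<'E'
from h import *
i=cv2.imread('pics/top0.png')[150:285,195:420]
cv2.imwrite('pics/crop.png',cv2.resize(i,None,fx=3.5,fy=3.5,interpolation=cv2.INTER_CUBIC))
E
```

```text
(no output)
```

View pics/crop.png

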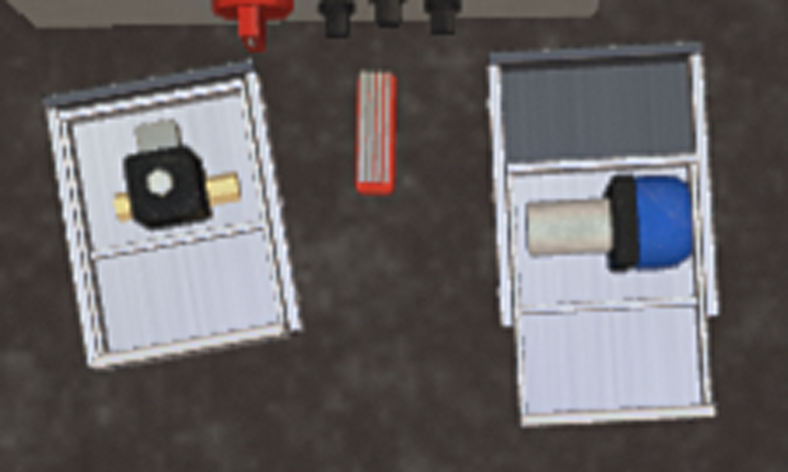

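servo_tool:
  series: "1 -1 0 0 -1;1 -1 0 0 -1;1 -1 0 0 -1;1 -1 0 0 -1;1 -1 0 0 -1"
  newtons: 20

```text
clock: 1.07
tool_pos: [0.2834, 0.4787, 0.2425]
tcp_rot: [3.141, 0.0, 2.887]
ft_force: [0.4, 0.6, -0.6]
finger_gap: 0.0257
finger_force: 0.0
```

The crop confirms both. The left tray holds the brass and black valve, nearly closed, with its lip from about (92,360) to (298,330) in the crop. The right tray holds the blue-capped pump and is part open, with its lip from about (522,420) to (714,408).

```bash
python3 - <<'E'
from h import *
c=cam('top')
f=lambda u,v:(195+u/3.5,150+v/3.5)
for n,a,b in [('pump outer top',(522,426),(714,414)),('pump inner',(522,418),(714,405)),('valve outer',(92,367),(300,331)),('valve inner',(92,357),(297,323))]:
    A=at(c,f(*a),.044);B=at(c,f(*b),.044);d=A-B
    print(n,A,B,(A+B)/2,'w',np.hypot(*d[:2]).round(4),'yaw',np.arctan2(-d[0],d[1]).round(3))
# side edges (pump runner right / left, valve runner sides) z=.024
for a,b in [((498,325),(488,62)),((715,315),(700,50)),((90,355),(47,108)),((298,330),(252,70))]:
    d=at(c,f(*b),.024)-at(c,f(*a),.024); print('side yaw',np.arctan2(d[1],d[0]).round(3))
E
```

```text
pump outer top [ 0.4733 -0.1554  0.044 ] [ 0.477  -0.2477  0.044 ] [ 0.47515 -0.20155  0.044  ] w 0.0924 yaw 0.04
pump inner [ 0.4771 -0.1555  0.044 ] [ 0.4813 -0.2478  0.044 ] [ 0.4792  -0.20165  0.044  ] w 0.0924 yaw 0.045
valve outer [0.5062 0.0516 0.044 ] [ 0.5214 -0.0492  0.044 ] [0.5138 0.0012 0.044 ] w 0.1019 yaw 0.15
valve inner [0.5111 0.0516 0.044 ] [ 0.5253 -0.0479  0.044 ] [0.5182  0.00185 0.044  ] w 0.1005 yaw 0.142
side yaw 0.014
side yaw 0.023
side yaw 0.166
side yaw 0.159
```

servo_tool:
  series: "1 -1 0 0 -1;1 -1 0 0 -1;1 -1 0 0 -1;1 -1 0 0 -1;0 -1 0 1 -1"

```text
clock: 1.53
tool_pos: [0.3868, 0.3542, 0.2427]
tcp_rot: [3.14, 0.004, 2.991]
ft_force: [0.1, 0.6, -0.2]
finger_gap: 0.0001
finger_force: 0.0
```

servo_tool:
  series: "0 -1 0 1 -1;0 -1 0 0 -1;0 -1 0 0 -1;0 -1 0 0 -1;0 -1 0 0 -1"

```text
clock: 1.95
tool_pos: [0.3824, 0.2288, 0.2425]
tcp_rot: [3.141, 0.0, 3.096]
ft_force: [0.6, 0.1, 0.5]
finger_gap: -0.0001
finger_force: 0.0
```

servo_tool:
  series: "0 -1 0 0 -1;0 -1 0 0 -1;0 -1 0 0 -1;0 -1 0 0 -1;0 -1 0 0 -1"

```text
clock: 2.37
tool_pos: [0.3824, 0.1039, 0.2426]
tcp_rot: [3.141, 0.001, 3.096]
ft_force: [0.6, 0.4, -0.4]
finger_gap: 0.0001
finger_force: 0.0
```

servo_tool:
  series: "0 -1 0 0 -1;0 -1 0 0 -1;0 -1 0 0 -1;0 -1 0 0 -1;0 -1 0 0 -1"

```text
clock: 2.78
tool_pos: [0.3825, -0.0213, 0.2426]
tcp_rot: [-3.141, 0.001, 3.096]
ft_force: [0.5, 0.4, 0.7]
finger_gap: -0.0
finger_force: 0.0
```

servo_tool:
  series: "0.3 -1 0 0.7 -1;0.3 -1 0 0 -1;0.3 -1 0 0 -1;0.3 -1 0 0 -1;0.3 -1 0 0 -1"

```text
clock: 3.2
tool_pos: [0.4203, -0.1464, 0.2426]
tcp_rot: [-3.141, 0.001, -3.114]
ft_force: [1.4, -0.2, 1.1]
finger_gap: 0.0002
finger_force: 0.0
```

servo_tool:
  series: "0.3 -1 -0.5 0 -1;0.3 -1 -1 0 -1;0 -0.1 -1 0 -1;0 0 -1 0 -1;0 0 -1 0 -1"

```text
clock: 3.62
tool_pos: [0.4354, -0.1984, 0.129]
tcp_rot: [-3.141, 0.001, -3.115]
ft_force: [0.5, -0.7, -0.3]
finger_gap: 0.0003
finger_force: 0.0
```

```bash
python3 - <<'E'
from h import *
for n in ['top','side','wrist']:
    c=cam(n,n+'1.png')
    for t in ['valve_lip','pump_lip']:
        for r in viewer.landmark_of(n,t)[:2]: print(n,t,round(r['score'],2),np.round(r['location']),at(c,r['location'],.044))
s=bot.sense();print(s['tool_pos'],s['tcp_rot'],s['q'])
E
```

```text
top valve_lip 0.7 [250. 245.] [0.522  0.0026 0.044 ]
top pump_lip 0.57 [371. 266.] [ 0.4815 -0.2011  0.044 ]
side valve_lip 0.92 [325. 308.] [0.52   0.0047 0.044 ]
side pump_lip 0.93 [362. 242.] [ 0.4891 -0.2012  0.044 ]
wrist valve_lip 0.95 [607. 379.] [0.5222 0.0063 0.044 ]
wrist pump_lip 0.81 [306. 324.] [ 0.4815 -0.2057  0.044 ]
[ 0.43636132 -0.19831342  0.13164476] [-3.13959133e+00  2.96760767e-03 -3.11335493e+00] [-5.61535538e-01  1.06617659e-01 -4.83526069e-01  9.77073238e-01
 -1.27377417e-05 -5.89770312e-01]
```

View pics/wrist1.png

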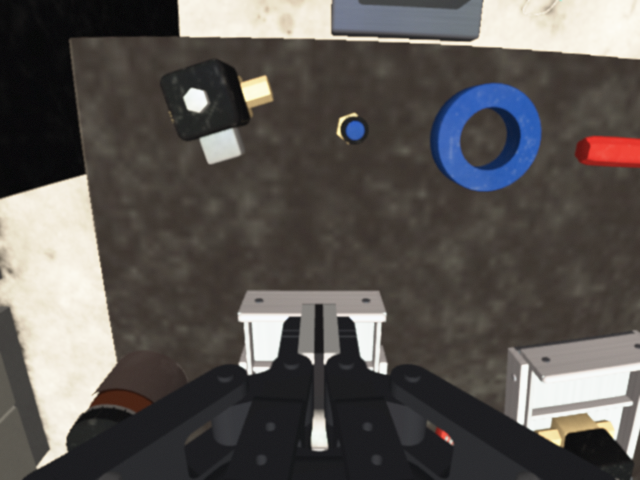

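The closed fingers stand in front of the pump tray's lip, at (250–385, 300). The loose valve at (205,100), fitting, tape and jar are all clear of the path. I'll descend in front of the lip and push.

servo_tool:
  series: "0 -0.1 -1 0 -1;0 0 -1 0 -1;0 0 -1 0 -1;0 0 -0.9 0 -1;0 0 0 0 -1"

```text
clock: 4.48
tool_pos: [0.4324, -0.1985, 0.0295]
tcp_rot: [3.138, -0.005, -3.114]
ft_force: [-0.5, 0.9, 0.1]
finger_gap: 0.0
finger_force: 0.0
```

servo_tool:
  series: "0.4 0 0 0 -1;0.4 0 0 0 -1;0.3 0 0 0 -1;0.3 0 0 0 -1;0.3 0 0 0 -1"

```text
clock: 4.9
tool_pos: [0.4789, -0.2008, 0.0336]
tcp_rot: [-3.14, 0.0, -3.113]
ft_force: [-3.2, -0.9, 2.8]
finger_gap: -0.0001
finger_force: 1.6
```

servo_tool:
  series: "0.3 0 0 0 -1;0.3 0 0 0 -1;0.2 0 0 0 -1;0.2 0 0 0 -1;0.1 0 0 0 -1"

```text
clock: 5.32
tool_pos: [0.5057, -0.1999, 0.0322]
tcp_rot: [3.141, 0.0, -3.113]
ft_force: [-1.9, 1.0, 2.6]
finger_gap: 0.0003
finger_force: 1.3
```

servo_tool:
  series: "0.1 0 0 0 -1;0.1 0 0 0 -1;0.1 0 0 0 -1"

```text
clock: 5.57
tool_pos: [0.5119, -0.1998, 0.0321]
tcp_rot: [3.141, -0.002, -3.114]
ft_force: [-10.0, -0.1, 7.1]
finger_gap: 0.0
finger_force: 5.4
```

servo_tool:
  series: "0.1 0 0 0 -1;0.1 0 0 0 -1;0 0 0 0 -1"

```text
clock: 5.82
tool_pos: [0.5119, -0.1997, 0.0317]
tcp_rot: [-3.141, -0.012, -3.115]
ft_force: [-15.6, -1.3, 12.3]
finger_gap: 0.0001
finger_force: 7.4
```

servo_tool:
  series: "-0.5 0 0 0 -1;-1 0 0 0 -1;0 0 1 0 -1;0 0 1 0 -1;0 0 1 0.6 -1"

```text
clock: 6.23
tool_pos: [0.4799, -0.2001, 0.1077]
tcp_rot: [3.141, 0.001, -3.05]
ft_force: [0.6, -0.7, 0.4]
finger_gap: 0.0001
finger_force: 0.0
```

servo_tool:
  series: "0.3 1 1 0.6 -1;0.3 1 0 0 -1;0.3 1 0 0 -1;0.3 1 0 0 -1;0.3 1 0 0 -1"

```text
clock: 6.65
tool_pos: [0.5192, -0.0743, 0.133]
tcp_rot: [-3.141, 0.004, -2.988]
ft_force: [0.6, 0.1, -0.4]
finger_gap: -0.0
finger_force: 0.0
```

servo_tool:
  series: "0.3 1 0 0 -1;0.3 1 0 0 -1;0.3 1 0 0 -1;0.2 0.3 0 0 -1;0 0 0 0 -1"

```text
clock: 7.07
tool_pos: [0.5469, 0.0089, 0.1327]
tcp_rot: [-3.141, 0.003, -2.985]
ft_force: [0.6, 0.1, 1.1]
finger_gap: 0.0003
finger_force: 0.0
```

```bash
python3 - <<'E'
from h import *
for n in ['top','side','wrist']:
    c=cam(n,n+'2.png')
    for t in ['valve_lip','pump_lip']:
        for r in viewer.landmark_of(n,t)[:2]: print(n,t,round(r['score'],2),np.round(r['location']),at(c,r['location'],.044))
s=bot.sense();print(s['tool_pos'],s['tcp_rot'])
i=np.hstack([cv2.imread('pics/wrist2.png'),cv2.imread('pics/side2.png')[180:420,180:460].repeat(2,0).repeat(2,1)])
cv2.imwrite('pics/both2.png',cv2.resize(i,(800,320)))
E
```

```text
top valve_lip 0.98 [248. 247.] [0.5189 0.0056 0.044 ]
top pump_lip 0.79 [372. 239.] [ 0.5269 -0.2029  0.044 ]
top pump_lip 0.29 [363. 188.] [ 0.6151 -0.1905  0.044 ]
side valve_lip 0.56 [324. 308.] [0.5223 0.0055 0.044 ]
side pump_lip 0.69 [342. 241.] [ 0.5288 -0.1932  0.044 ]
wrist valve_lip 0.8 [328. 217.] [0.5195 0.0071 0.044 ]
wrist valve_lip 0.72 [319. 314.] [0.5821 0.0113 0.044 ]
[0.54488033 0.00657231 0.13230546] [-3.14155785e+00 -3.01932542e-05 -2.98922096e+00]
```

View pics/both2.png

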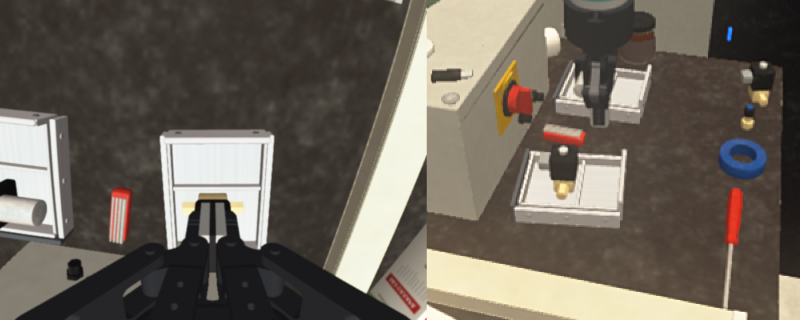

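The wrist view shows the fingers over the valve tray, whose lip is at (217,133) in the composite. The pump tray in the side view is home. I'll shift 5 mm toward the lip and descend into the finger space.

servo_tool:
  series: "-0.2 0.05 -1 0 -1;0 0 -1 0 -1;0 0 -0.5 0 -1;0 0 0 0 -1"

```text
clock: 7.85
tool_pos: [0.5368, 0.0085, 0.0666]
tcp_rot: [3.14, -0.007, -2.989]
ft_force: [-0.4, -0.8, 0.3]
finger_gap: -0.0
finger_force: 0.0
```

servo_tool:
  series: "0 0 -0.6 0 -1;0 0 -0.5 0 -1;0 0 -0.3 0 -1;0 0 0 0 -1"

```text
clock: 8.18
tool_pos: [0.5391, 0.0084, 0.034]
tcp_rot: [3.141, -0.002, -2.988]
ft_force: [-0.2, -0.3, -0.0]
finger_gap: 0.0002
finger_force: 0.0
```

servo_tool:
  series: "-0.2 -0.03 0 0 -1;-0.2 -0.03 0 0 -1;-0.2 -0.03 0 0 -1;-0.2 -0.03 0 0 -1;-0.2 -0.03 0 0 -1"

```text
clock: 8.6
tool_pos: [0.5162, 0.0046, 0.0359]
tcp_rot: [-3.141, 0.003, -2.988]
ft_force: [2.8, 0.3, -0.0]
finger_gap: 0.0
finger_force: 1.5
```

servo_tool:
  series: "-0.3 -0.047 0 0 -1;-0.3 -0.047 0 0 -1;-0.3 -0.047 0 0 -1;-0.3 -0.047 0 0 -1;-0.2 -0.03 0 0 -1"

```text
clock: 9.02
tool_pos: [0.479, -0.0009, 0.035]
tcp_rot: [-3.141, -0.0, -2.988]
ft_force: [3.3, 0.9, 2.1]
finger_gap: 0.0001
finger_force: 1.4
```

servo_tool:
  series: "-0.1 -0.016 0 0 -1;-0.1 -0.016 0 0 -1;-0.1 -0.016 0 0 -1;-0.1 -0.016 0 0 -1"

```text
clock: 9.35
tool_pos: [0.4699, -0.0022, 0.0347]
tcp_rot: [3.141, -0.0, -2.988]
ft_force: [3.0, 0.6, 1.1]
finger_gap: 0.0001
finger_force: 1.4
```

servo_tool:
  series: "-0.1 -0.016 0 0 -1;-0.1 -0.016 0 0 -1;-0.1 -0.016 0 0 -1;-0.1 -0.016 0 0 -1"

```text
clock: 9.68
tool_pos: [0.4617, -0.0034, 0.0348]
tcp_rot: [3.141, 0.004, -2.988]
ft_force: [10.9, 2.4, -9.7]
finger_gap: -0.0003
finger_force: 5.6
```

servo_tool:
  series: "-0.1 -0.016 0 0 -1;-0.1 -0.016 0 0 -1;0 0 0 0 -1"

```text
clock: 9.93
tool_pos: [0.4616, -0.0037, 0.0357]
tcp_rot: [3.14, 0.014, -2.987]
ft_force: [16.5, 4.8, -12.8]
finger_gap: -0.0004
finger_force: 8.1
```

Stop reached. I'll free the finger and lift straight up.

servo_tool:
  series: "0.3 0.05 0 0 -1;0.2 0.03 0 0 -1;0 0 0.5 0 -1;0 0 1 0 -1;0 0 1 0 -1"

```text
clock: 10.35
tool_pos: [0.4639, -0.0023, 0.096]
tcp_rot: [3.14, -0.008, -2.988]
ft_force: [1.3, 0.7, -0.2]
finger_gap: 0.0
finger_force: 0.0
```

servo_tool:
  series: "0 0 1 0 -1;0 0 1 0 -1;-0.5 -1 1 0 -1;-0.5 -1 1 0 -1;0 0 0 0 -1"

```text
clock: 10.77
tool_pos: [0.4424, -0.0556, 0.2012]
tcp_rot: [-3.138, 0.002, -2.991]
ft_force: [0.8, 0.6, 0.6]
finger_gap: -0.0002
finger_force: 0.0
```

```bash
python3 - <<'E'
from h import *
for n in ['top','side']:
    c=cam(n,n+'3.png')
    for t,z in [('valve_lip',.044),('pump_lip',.044),('valve_center',.044),('pump_center',.037)]:
        for r in viewer.landmark_of(n,t)[:2]: print(n,t,round(r['score'],2),np.round(r['location']),at(c,r['location'],z))
i=np.hstack([cv2.resize(cv2.imread('pics/'+n+'3.png')[150:370,180:460],(400,314)) for n in ['top','side']])
cv2.imwrite('pics/both3.png',i)
E
```

```text
top valve_lip 0.74 [361. 332.] [ 0.373  -0.1803  0.044 ]
top pump_lip 0.66 [371. 241.] [ 0.5244 -0.2015  0.044 ]
top valve_center 0.64 [251. 241.] [0.5279 0.0007 0.044 ]
top valve_center 0.52 [442. 218.] [ 0.5603 -0.3224  0.044 ]
top pump_center 0.85 [414. 124.] [ 0.7263 -0.2827  0.037 ]
top pump_center 0.69 [366. 183.] [ 0.624  -0.1971  0.037 ]
side valve_lip 0.98 [363. 312.] [ 0.4548 -0.0016  0.044 ]
side pump_lip 0.86 [342. 243.] [ 0.5265 -0.1866  0.044 ]
side valve_center 0.64 [320. 308.] [0.529  0.0066 0.044 ]
side valve_center 0.58 [346. 238.] [ 0.5238 -0.2087  0.044 ]
side pump_center 0.87 [299. 235.] [ 0.623 -0.204  0.037]
side pump_center 0.69 [262. 214.] [ 0.7278 -0.264   0.037 ]
```

View pics/both3.png

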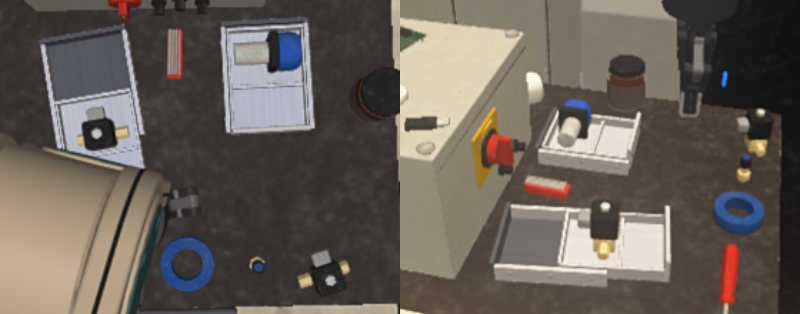

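The valve tray is drawn out to its stop with the valve upright, and its lip is at x≈0.455 m. The pump tray is home with the pump upright, and nothing else has moved. Handing in.

```bash
python3 -c "
from plant import bot
print(bot.finish_job())"
```

```text
the job is handed in; nothing more can be done
None
```

I pushed the pump's tray home, then drew the valve's tray out to its stop, and handed the job in; in the last pictures both loads stood upright and the other things looked unmoved, but no verdict came back.

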